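# Stand up the fallen bookend and close the row of books

## Robot

A 7-joint arm with a two-finger parallel gripper is mounted at the origin on the work surface. World frame = base frame: x ahead of the robot, y to its left, z up, the work surface at z = 0. Lengths are in mm, angles in rad, forces in N, time in s.
With the tool pointing down it reaches from about 425 to 950 mm from the base axis. Payload 4.7 kg.
Tool frame: the origin (TCP) lies midway between the tips of the shut fingers; the grasp point (between the pads) lies 19 mm behind it (env.hold_point_z is the distance from the TCP to the grasp point, in mm); z points along the fingers, y is the direction in which the jaws open and shut (so a half turn about z gives the same grasp; the last joint's range is limited). The gripper opens to 85 mm and grips with 20 to 120 N. Pads are 22 mm wide; open, the fingers measure 114 mm over their backs; the gripper's body (76 mm by 85 mm) begins 54 mm behind the grasp point. The pads swing forward as they close: fully open they stand 13 mm farther back than shut.
Start: joints at [-1.135, 0.469, -0.049, 1.532, 0.024, 1.141, -0.082], TCP at [302.529, 603.427, 231.335] pointing down, gripper open.
Joint ranges: [-2.59, 2.59], [-0.33, 1.99], [-1.39, 1.29], [0.1, 2.45], [-1.04, 4.18], [0.21, 1.99], [-2.66, 2.66]. Speed limits (rad/s): [2.57, 2.57, 3.14, 3.14, 3.14, 3.14, 3.14].

## Interface

Orientations are given as a unit quaternion [x, y, z, w].
In Python, from rig import env gives the robot as it stands.
- The arm moves only by the tool play_rows, never from a script. Its argument "increments" is a list that holds one entry, the list of rows, each a list of 4 numbers: the shift along the tool's x, y, z in cm, then the turn about the tool's z in rad. A call has 1 to 20 rows; each row is the pose to reach, as a shift and turn from the pose commanded when the call began, along the tool's axes at that moment; what a row does not reach only later rows make up. A row lasts 1/8 s, in which the tool goes at most 62.5 mm and 10.7 degrees, less where a joint would pass 70% of its speed; a pose out of reach is approached as far as the arm can. A call with a gripper value outside its range is refused whole. "jaw" is the closure in counts, from 0 (fully open) to 255 (shut), set as the call begins (left out, the last holds). The fingers move at their own pace and stop on an object; "squeeze" is the grip in N (left out, the last holds). Time passes only in rows, so rows that repeat a pose let the fingers close. It gives the time, the measured TCP pose, the force and the opening at its end, in the units of the state.
- env.get_state(): the state, without advancing time (a new reading comes with each control period).
- env.snapshot(name): name is "scene" or "side" or "wrist"; returns a dict with "frame" (400x640x3 uint8, red, green, blue), "range_z" (400x640 float32, mm along the optical axis (not along the pixel's ray), 0 where there is no reading), "fx", "fy", "cx", "cy" (pixels), "dist" ([k1, k2, p1, p2, k3] as OpenCV has them; the pictures are not rectified), "view" (4x4, takes a point from world to camera coordinates). Camera axes: x right, y down, z forward; pixel columns grow to the right and rows downward; lengths in mm; the calibration is good to about 2 mm. A picture is of the moment at which its call begins.
- env.sign_off(): hands the job in, once; it reports no verdict.
The state is a dict: "time": time; "qpos": joint angles; "qd": joint speeds; "tau": joint torques, N m; "ee_pos": TCP position; "eef_rot": TCP orientation; "force": force on the tool from outside, world axes, zero at the start; "moment": the same for the moment, N m; "grip_width": finger opening in mm.
Only numpy, scipy, OpenCV 4.12 (cv2) and the standard library are available. Lean on these libraries where they do the work, as an engineer would, in place of code of your own. Each camera call takes 0.05 s, during which the arm holds its last target.

## Task

The walnut bookend has fallen on its face: tip it back over its heel onto its foot, keeping the heel down on the desk and letting the foot down gently. Then stand the dictionary upright in the gap between the row of books and the bookend, its spine facing the same way as the other spines and in line with them. Last, slide the bookend along the desk until it stands square and centred against the dictionary and holds it tight and square to the row, with no gaps, and leave everything else where it is.

Things in the scene. Friction and masses are not known exactly. Their poses are not given: they have to be found in the camera images.
- bookend_brace_grip (a point): Walnut L-shaped bookend, 0.5 kg: two boards 84 mm wide, 18 mm thick, and in the inner corner a triangular brace 24 mm thick (across x), centred in the width, straight sides 80 mm. This point: inside the brace, 43 mm from the upright's outer face, 43 mm from the foot's sole. Axes fixed in the bookend: x along the heel edge, y heel to upright's free end, z heel to foot's end.
- bookend_heel (a point): Heel of the bookend: its outer corner edge, mid-width, where the upright's outer face meets the foot's sole. Same axes. At the start the bookend lies on its upright: z up, y roughly towards the row, heel on the desk at z = 0. Standing on its foot: y up, z away from the row, heel on the desk again, the face for the books is the plane through the heel. The foot is 110 mm long from the heel.
- bookend_top (a point): Free end of the bookend's upright, at its outer face, mid-width: 150 mm from the heel along y. Same axes.
- dictionary_centre (a point): Dictionary, near-black cover, cream bands on the spine, 0.6 kg, a solid block 132 mm deep, 46 mm thick, 190 mm tall, standing upright on the desk away from the row, a bit turned. This point is its centre, 95 mm up. Axes: x horizontal towards the spine, y across the thickness towards the cover that goes against the row, z up.
- dictionary_corner (a point): The dictionary's bottom corner (desk height) at the spine and the cover that goes against the row: 66 mm along x, 23 mm along y from the middle of its underside. Same axes. It should meet row_end.
- row_end (a point): Open end of the row: bottom corner of the last book, where its outer cover meets the spine, at desk height. Axes: x the way the spines face (away from the robot), y along the row to the drawer unit, z up. The outer cover is the plane through this point across y; the book reaches 136 mm from here along -x and is 174 mm tall. The row's spines are flush, in line with this point along y.
- book_a: First book of the row, next to the fixed drawer unit, grey, 140 x 34 x 170 mm (depth, thickness, height), loose, 0.6 kg. Origin under its centre. The drawer unit is honey wood, 178 mm high.
- book_b: Second book of the row, cream, 128 x 26 x 158 mm, loose, 0.4 kg. Origin under its centre. The books stand about 1 to 2 mm apart, so the row shifts a few mm when pressed.
- book_c: Last book of the row, slate grey, 136 x 38 x 174 mm, loose, 0.7 kg. Origin under its centre; row_end lies on it.
- pen_cup: Bystander: white ceramic cup, 76 mm across and 85 mm high, with pencils up to 170 mm high. Origin under its centre.
- stapler: Bystander: black and grey stapler 150 mm long along its x, 34 mm wide, 42 mm high. Origin under its centre.
- desk_fan: Bystander: round wooden desk fan, 92 mm across, 98 mm high, 50 mm deep. Origin under its centre.
There are look-alikes about, which are no part of the job. Leave any green or red look-alike of the part that bears bookend_brace_grip alone.

How it is judged (in metres and radians):
On the way, in this order (a step that is already met when the one before it is completed fails the run):
1. the bookend stands on its foot (upright within 0.06 rad), heel on the desk (angle between bookend_heel's own y axis and vertical below 0.06 rad and height (world z) of bookend_heel between -0.004 and 0.005 m and height (world z) of bookend_brace_grip above 0.035 m), for 0.3 s.
2. released, the dictionary stands upright between row and bookend, under 60 mm from the row, spine the same way (0.15 rad), in line within 15 mm (all of step 1 and angle between dictionary_centre's own z axis and vertical below 0.06 rad and height (world z) of dictionary_corner between -0.004 and 0.006 m and x of dictionary_corner in the frame of row_end between -0.015 and 0.015 m and y of dictionary_corner in the frame of row_end between -0.06 and 0.005 m and angle between the x axis of dictionary_corner and the x axis of row_end, either way round below 0.15 rad and x of dictionary_centre in the frame of row_end below 0 m and y of bookend_heel in the frame of dictionary_centre below -0.02 m and contact force between the fingers and dictionary below 0.1 N), for 0.2 s.
At the end, for the whole second after the job is handed in: Bookend on its foot (0.06 rad), upright against the dictionary (gap under 5 mm, square to 0.06 rad, centred to 35 mm); dictionary upright against the last book (gap under 5 mm, square to 0.06 rad), spines same way and in line to 15 mm; row upright; all at rest (all of step 1 and angle between each of dictionary_centre, book_a, book_b, book_c's own z axis and vertical below 0.06 rad and height (world z) of dictionary_corner between -0.004 and 0.006 m and x of dictionary_corner in the frame of row_end between -0.015 and 0.015 m and y of dictionary_corner in the frame of row_end between -0.005 and 0.005 m and angle between the x axis of dictionary_corner and the x axis of row_end, either way round below 0.06 rad and x of dictionary_centre in the frame of row_end below 0 m and y of bookend_heel in the frame of dictionary_centre between -0.028 and -0.018 m and x of bookend_heel in the frame of dictionary_centre between -0.035 and 0.035 m and angle between the x axis of bookend_heel and the x axis of dictionary_centre, either way round below 0.06 rad and linear speed of each of bookend, dictionary below 0.01 m/s); the robot touches nothing.
It fails at once if the bookend slams over (turns faster than 3 rad/s) (angular speed of bookend above 3 rad/s).
It fails at once if the bookend is lifted off the desk (heel more than 40 mm up) instead of tipped over its heel and slid (height (world z) of bookend_heel above 0.04 m).
It fails at once if the dictionary topples (tilt over 0.5 rad) (angle between dictionary_centre's own z axis and vertical above 0.5 rad).
It fails at once if a book of the row is knocked over (tilt over 0.3 rad) or displaced by more than 30 mm (angle between any of book_a, book_b, book_c's own z axis and vertical above 0.3 rad or distance of any of book_a, book_b, book_c from where it was at the start of the episode above 0.03 m).
It fails at once if a bystander is moved by more than 20 mm or knocked over (distance of any of pen_cup, stapler, desk_fan from where it was at the start of the episode above 0.02 m or angle between any of pen_cup, stapler, desk_fan's own z axis and vertical above 0.3 rad).
It also fails if it takes over 72 s, if anything falls off the work surface, if the arm or the gripper's body presses on something with over 40 N, if the wrist force passes 120 N, or if a joint passes its speed limit or range.

## Working session

There is one attempt and no reset: what is moved stays moved. The work goes in short steps, Python scripts to look and compute and a tool call to move; the robot and the scene stay as the last step left them, time stands still between calls to the robot, and variables do not carry over. Pictures are saved under pics/ and viewed, and the job is handed in when it is done.

Besides the shell and the picture viewer there is one more tool, called after "Call:" in YAML: its name, and indented under it one key for each argument. play_rows: Moves the arm, as the interface text tells. Its arguments: {"type":"object","properties":{"increments":{"type":"array"},"jaw":{"type":"number"},"squeeze":{"type":"number"}},"required":["increments"]}

```bash
ls; mkdir -p pics
python3 - <<'E'
from rig import env
import cv2
print(env.get_state(), env.hold_point_z)
for n in ["scene","side","wrist"]:
    s=env.snapshot(n); cv2.imwrite(f"pics/{n}0.png",cv2.cvtColor(s["frame"],cv2.COLOR_RGB2BGR))
    print(n,s["fx"],s["fy"],s["cx"],s["cy"],s["dist"]); print(s["view"].round(3), (s["range_z"]>0).mean())
E
```

```text
pics
{'time': 0.0, 'qpos': array([-1.13488018,  0.4694635 , -0.04859177,  1.53368943,  0.02410064,
        1.14097319, -0.08230935]), 'qd': array([ 0.00102604,  0.00102108, -0.00056209, -0.00024618, -0.00049442,
       -0.00067799, -0.00046192]), 'tau': array([ 1.51150653e-03, -5.10322058e+01, -4.56993200e-02, -2.37704498e+01,
        1.07371455e-02,  7.61072530e-03,  1.13354616e-06]), 'ee_pos': array([302.30833226, 602.8751364 , 230.24842692]), 'eef_rot': array([ 2.30311868e-01,  9.73116383e-01, -9.55403922e-04, -1.88953792e-04]), 'force': array([ 0.22529998,  0.22698479, -0.63281465]), 'moment': array([ 0.00405127, -0.03996996,  0.01583044]), 'grip_width': 85.43336659758668} 18.700000000000003
scene 362.98758415126775 362.98758415126775 319.52523020410166 192.231835268844 [-0.02045928  0.          0.          0.          0.        ]
[[-7.360000e-01  6.770000e-01 -8.000000e-03  4.400690e+02]
 [ 4.970000e-01  5.320000e-01 -6.850000e-01 -1.899150e+02]
 [-4.590000e-01 -5.090000e-01 -7.280000e-01  1.381876e+03]
 [ 0.000000e+00  0.000000e+00  0.000000e+00  1.000000e+00]] 0.99582421875
side 507.95012276254863 507.95012276254863 318.5692737815606 197.6875101694861 [-0.1374624  0.         0.         0.         0.       ]
[[ 9.100000e-01 -4.150000e-01 -1.200000e-02 -5.345770e+02]
 [-2.070000e-01 -4.270000e-01 -8.800000e-01  1.557290e+02]
 [ 3.600000e-01  8.030000e-01 -4.740000e-01  1.265428e+03]
 [ 0.000000e+00  0.000000e+00  0.000000e+00  1.000000e+00]] 0.996078125
wrist 322.7963394279602 322.7963394279602 314.25651357653885 200.61851471081778 [-0.04562096  0.          0.          0.          0.        ]
[[ 4.47000e-01  8.94000e-01 -1.00000e-03 -6.75014e+02]
 [ 8.53000e-01 -4.26000e-01  3.01000e-01 -4.02150e+01]
 [ 2.69000e-01 -1.35000e-01 -9.54000e-01  3.79964e+02]
 [ 0.00000e+00  0.00000e+00  0.00000e+00  1.00000e+00]] 0.99590625
```

View pics/scene0.png

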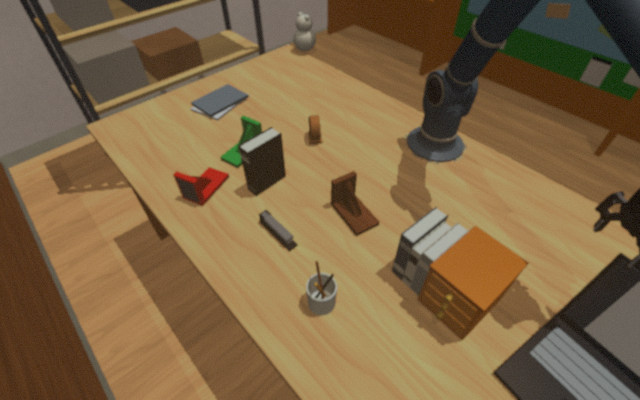

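View pics/side0.png

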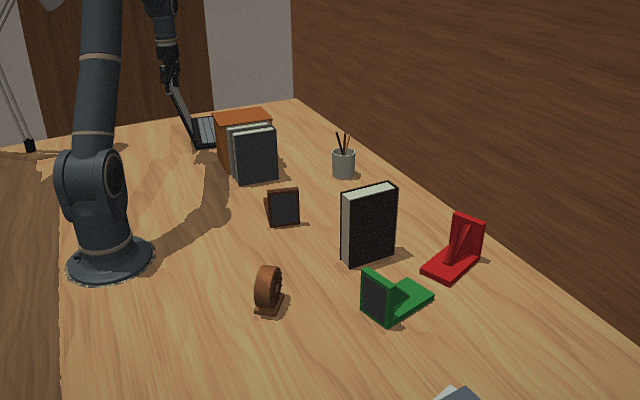

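View pics/wrist0.png

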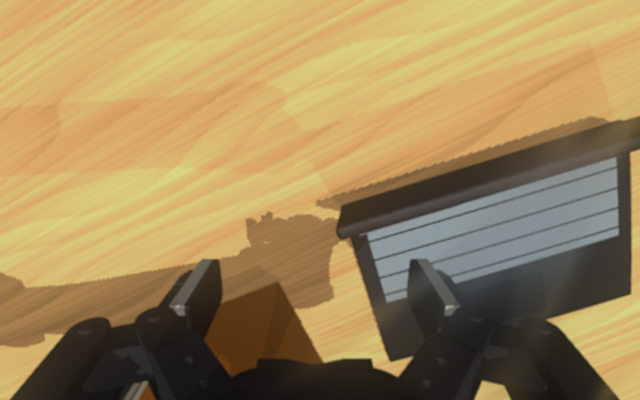

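The scene view shows the walnut bookend lying at about (350,205), with its foot up and its upright pointing at the row at (425,245). The dictionary is at (263,162). Red (203,185) and green (243,143) look-alikes are to be left alone. The fan is at (315,130), the stapler at (277,230) and the cup at (321,295).

```bash
cat > h.py <<'E'
import numpy as np, cv2
from rig import env
def K(s): return np.array([[s["fx"],0,s["cx"]],[0,s["fy"],s["cy"]],[0,0,1.]])
def cloud(s):
    """world xyz per pixel, from depth"""
    h,w=s["range_z"].shape
    u,v=np.meshgrid(np.arange(w),np.arange(h))
    p=cv2.undistortPoints(np.stack([u,v],-1).reshape(-1,1,2).astype(np.float64),K(s),np.array(s["dist"])).reshape(h,w,2)
    z=s["range_z"].astype(float)
    P=np.stack([p[...,0]*z,p[...,1]*z,z],-1)
    V=np.array(s["view"]); 
    return (P-V[:3,3])@V[:3,:3]
def proj(s,pts):
    V=np.array(s["view"]); 
    return cv2.projectPoints(np.asarray(pts,float).reshape(-1,3),cv2.Rodrigues(V[:3,:3])[0],V[:3,3],K(s),np.array(s["dist"]))[0].reshape(-1,2)
def ray(s,uv,z):
    p=cv2.undistortPoints(np.asarray(uv,float).reshape(-1,1,2),K(s),np.array(s["dist"])).reshape(-1,2)
    V=np.array(s["view"]);R=V[:3,:3];c=-R.T@V[:3,3]
    d=np.c_[p,np.ones(len(p))]@R
    return c+d*((z-c[2])/d[:,2])[:,None]
def save(s,name,box=None,k=1,marks=()):
    im=cv2.cvtColor(s["frame"],cv2.COLOR_RGB2BGR).copy()
    for m in marks: cv2.circle(im,tuple(int(round(x)) for x in m),1,(255,0,255),-1)
    if box: x0,y0,x1,y1=box; im=im[y0:y1,x0:x1]
    if k!=1: im=cv2.resize(im,None,fx=k,fy=k,interpolation=cv2.INTER_NEAREST)
    cv2.imwrite("pics/"+name,im)
def top(n,P,z0,z1,img=None):
    pass
E
python3 - <<'E'
from h import *
canv=[]
for n in ["scene","side"]:
    s=env.snapshot(n);P=cloud(s)
    d=P[...,2]
    print(n, "desk z med", np.median(d[(abs(d)<15)]))
    # topview: x 250..1100 , y -700..600 at 2mm -> img rows x, cols y
    im=np.zeros((400,650,3),np.uint8)
    X=P[...,0];Y=P[...,1]
    o=np.argsort(d.ravel())
    r=((1100-X)/2).ravel()[o];c=((650-Y)/2).ravel()[o];k=(r>=0)&(r<400)&(c>=0)&(c<650)
    r=r[k].astype(int);c=c[k].astype(int)
    col=s["frame"].reshape(-1,3)[o][k]
    im[r,c]=col[:,::-1]
    cv2.imwrite(f"pics/top_{n}.png",im)
E
```

```text
scene desk z med -1.7916130378830575
side desk z med -1.2717806713210251
```

View pics/top_scene.png

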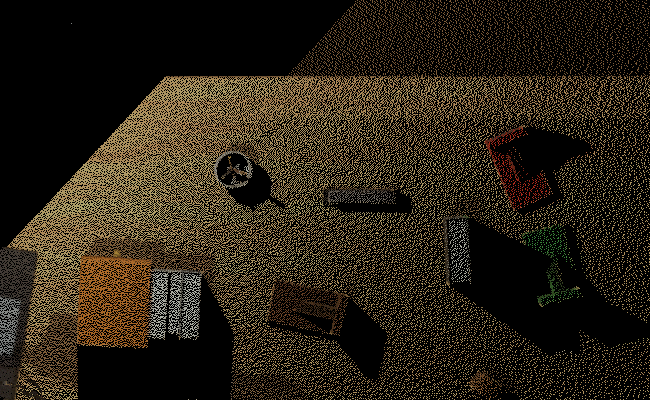

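View pics/top_side.png

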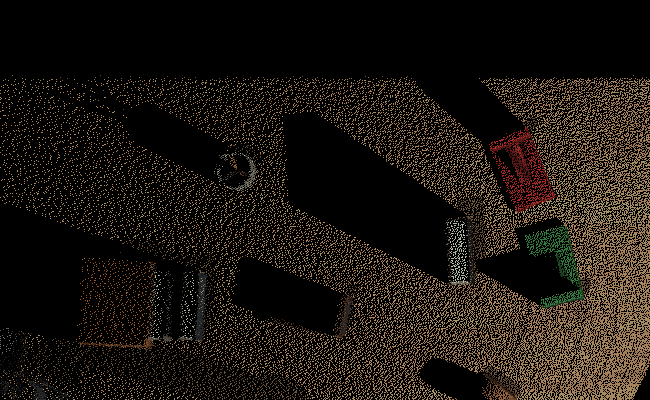

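Run:
```python
from h import *
A=[];
for n in ["scene","side"]:
    s=env.snapshot(n);P=cloud(s).reshape(-1,3);A.append(P)
    V=s["view"];print(n,"cam",(-V[:3,:3].T@V[:3,3]).round(0))
    def reg(nm,x0,x1,y0,y1,z0,z1):
        k=(P[:,0]>x0)&(P[:,0]<x1)&(P[:,1]>y0)&(P[:,1]<y1)&(P[:,2]>z0)&(P[:,2]<z1)
        q=P[k]
        if len(q)<15: print(nm,len(q));return
        r=cv2.minAreaRect(q[:,:2].astype(np.float32))
        print(nm,len(q),"rect c",np.round(r[0],1),"size",np.round(r[1],1),"ang",round(r[2],2),"z",q[:,2].mean().round(1),"min",q.min(0).round(1),"max",q.max(0).round(1))
    reg("dict top",500,720,-350,-200,183,200)
    reg("bookA",380,600,310,349,163,178)
    reg("bookB",380,600,280,312,150,166)
    reg("bookC",380,600,230,285,166,182)
    reg("drawer",380,600,350,520,172,186)
    reg("bookend top edge",380,600,-100,0,104,116)
    reg("bookend low",380,600,-100,125,12,24)
    reg("bookend all",380,600,-100,125,8,116)
    reg("cup",700,860,120,230,20,80)
    reg("stapler",650,740,-200,20,8,60)
    reg("fan",250,400,-420,-280,8,120)
```

```text
scene cam [1053.  506.  880.]
dict top 372 rect c [ 599.9 -264.9] size [134.7  49.9] ang 3.77 z 185.2 min [ 531.2 -292.7  183. ] max [ 665.9 -238.5  191.2]
bookA 511 rect c [498.6 330.9] size [ 36.5 162.2] ang 89.76 z 165.1 min [417.5 312.4 163. ] max [579.8 349.  173.2]
bookB 473 rect c [491.  296.3] size [137.6  31.4] ang 0.03 z 154.1 min [422.2 280.6 150.1] max [559.8 312.  166. ]
bookC 593 rect c [490.3 265.6] size [ 38.6 136.2] ang 89.98 z 168.6 min [422.2 246.3 166. ] max [558.4 284.9 174.1]
drawer 4193 rect c [494.6 421.5] size [142.  181.1] ang 87.09 z 174.9 min [404.  350.3 172. ] max [587.4 495.4 179.5]
bookend top edge 126 rect c [470.8 -28.9] size [21.7 82.8] ang 78.24 z 107.5 min [429.9 -44.3 104.1] max [511.3 -10.5 111.8]
bookend low 736 rect c [484.5  37.5] size [148.7  87.3] ang 78.75 z 16.1 min [434.2 -43.   12. ] max [541.  116.2  23.9]
bookend all 1572 rect c [484.1  35.6] size [153.3  87.3] ang 78.3 z 43.1 min [429.9 -45.7   8.1] max [541.2 117.6 111.8]
cup 598 rect c [760.7 185.4] size [73.4 71.8] ang 30.84 z 52.5 min [725.5 143.7  20.5] max [797.8 220.9  80. ]
s
[... 764 characters left out ...]
419.7] size [144.2 177.1] ang 86.68 z 173.7 min [401.6 350.1 172. ] max [582.7 496.1 177.3]
bookend top edge 140 rect c [467.5 -33.6] size [25.  83.6] ang 75.38 z 108.0 min [425.5 -54.5 104. ] max [507.7 -17.5 111.6]
bookend low 168 rect c [480.8  29.6] size [156.2  83.6] ang 77.64 z 17.3 min [424.5 -54.7  12.1] max [506.4 113.9  23.8]
bookend all 1162 rect c [481.3  28.5] size [158.1  85.1] ang 77.64 z 61.2 min [424.5 -55.1   8.1] max [509.  113.9 111.6]
cup 462 rect c [757.  176.4] size [87.  72.5] ang 63.25 z 53.7 min [718.3 136.6  20.1] max [792.9 222.9  79.9]
stapler 0
fan 1183 rect c [ 312.2 -342.8] size [87.2 48.1] ang 49.72 z 60.3 min [ 274.6 -384.8    8.1] max [ 352.  -312.    98.7]
```

Call:
play_rows:
  increments:
    - [[-3.5, -3.85, 0, 0.11], [-7.1, -7.7, 0, 0.22], [-10.6, -11.5, 0, 0.33], [-14.1, -15.4, 0, 0.44], [-17.7, -19.2, 0, 0.55], [-21.2, -23.1, 0, 0.655], [-24.8, -26.9, 0, 0.765], [-28.3, -30.8, 0, 0.87], [-31.8, -34.6, 0, 0.98], [-35.4, -38.5, 0, 1.09], [-38.9, -42.3, 0, 1.2], [-42.4, -46.2, 0, 1.31], [-42.4, -46.2, 0, 1.31], [-42.4, -46.2, 0, 1.31]]
  jaw: 110
  squeeze: 20

```text
time: 2.1
ee_pos: [474.3, 1.0, 231.3]
eef_rot: [0.775, 0.632, 0.0, -0.0]
force: [-0.1, -0.3, 0.6]
grip_width: 48.3
```

Run:
```python
from h import *
print({k:np.round(v,3) for k,v in env.get_state().items() if k in("time","qpos","ee_pos","eef_rot","force","grip_width")})
for n in ["wrist","scene","side"]:
    s=env.snapshot(n);
    save(s,f"{n}1.png")
    P=cloud(s).reshape(-1,3)
    k=(P[:,0]>380)&(P[:,0]<600)&(P[:,1]>-100)&(P[:,1]<125)
    q=P[k]
    t=q[(q[:,2]>105)&(q[:,2]<116)]
    if len(t)>10:
        r=cv2.minAreaRect(t[:,:2].astype(np.float32));print(n,"foot top",r,t[:,2].max(), np.median(t[:,2]))
    t=q[(q[:,2]>13)&(q[:,2]<24)]
    r=cv2.minAreaRect(t[:,:2].astype(np.float32));print(n,"low",r,np.median(t[:,2]))
    print(cv2.boxPoints(r).round(1).tolist())
    if n=="wrist":
        V=s["view"];print("cam",(-V[:3,:3].T@V[:3,3]).round(0))
        d=P[:,2];print("desk",np.median(d[abs(d)<15]))
```

```text
{'time': np.float64(2.1), 'qpos': array([-0.516,  0.139,  0.475,  2.014, -0.076,  1.005, -0.207]), 'ee_pos': array([474.318,   0.952, 231.271]), 'eef_rot': array([ 0.775,  0.632,  0.   , -0.   ]), 'force': array([-0.106, -0.31 ,  0.609]), 'grip_width': np.float64(48.267)}
wrist foot top ((468.3255920410156, -29.549503326416016), (18.543970108032227, 83.92498016357422), 78.32028198242188) 113.43411343865475 110.74788412022896
wrist low ((484.06890869140625, 43.247650146484375), (132.72830200195312, 84.68218231201172), 77.6887435913086) 19.022009489144253
[[428.6000061035156, -12.600000381469727], [511.29998779296875, -30.600000381469727], [539.5999755859375, 99.0999984741211], [456.8999938964844, 117.0999984741211]]
cam [490.  77. 375.]
desk 0.9837068513621581
scene foot top ((470.6640930175781, -28.598011016845703), (20.358551025390625, 83.45707702636719), 76.96480560302734) 111.70126155877126 107.74029414792776
scene low ((484.8062438964844, 37.95692443847656), (146.49049377441406, 85.68965148925781), 77.21012115478516) 15.951470550590907
[[426.79998779296875, -24.0], [510.3999938964844, -43.0], [542.7999877929688, 99.9000015258789], [459.20001220703125, 118.9000015258789]]
side foot top ((467.14642333984375, -34.04472732543945), (25.1033992767334, 83.49119567871094), 76.46795654296875) 111.77192282032779 108.52263556004712
side low ((449.65447998046875, 21.03790283203125), (73.92133331298828, 171.85385131835938), 15.214735984802246) 17.033329787529965
[[391.3999938964844, 94.30000305175781], [436.5, -71.5999984741211], [507.8999938964844, -52.20000076293945], [462.79998779296875, 113.69999694824219]]
```

View pics/wrist1.png

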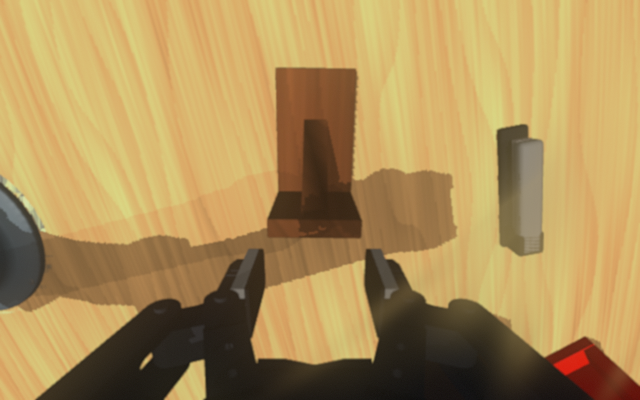

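View pics/side1.png

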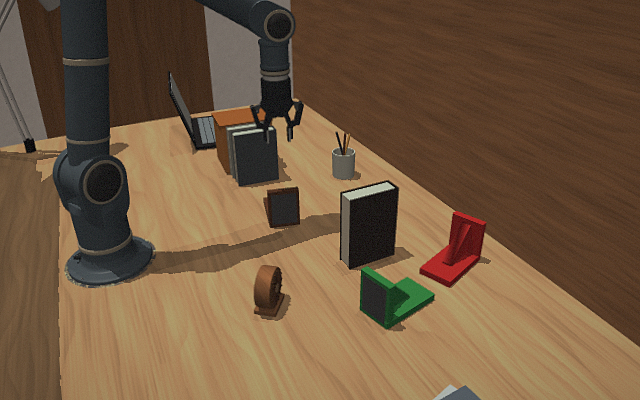

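The wrist view confirms the walnut bookend: its foot is at about (315,215) and its brace at (315,150). The foot top measures 18.5 x 83.9 mm at 110.7 mm height, which matches the given sizes. I'll lower the straddling fingers inside the L, next to the foot.

Call:
play_rows:
  increments:
    - [[-0.4, 0.06, 4, 0], [-0.75, 0.06, 8, 0], [-0.75, 0.06, 11, 0], [-0.75, 0.06, 13, 0], [-0.75, 0.06, 13.7, 0], [-0.75, 0.06, 13.7, 0]]

```text
time: 3.0
ee_pos: [473.6, -6.5, 94.3]
eef_rot: [0.775, 0.632, -0.0, -0.0]
force: [0.5, 0.5, -0.2]
grip_width: 48.6
```

Run:
```python
from h import *
s=env.snapshot("wrist");save(s,"wrist2.png")
s=env.snapshot("side");save(s,"side2.png",(220,60,380,260),3)
```

```text
(no output)
```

View pics/wrist2.png

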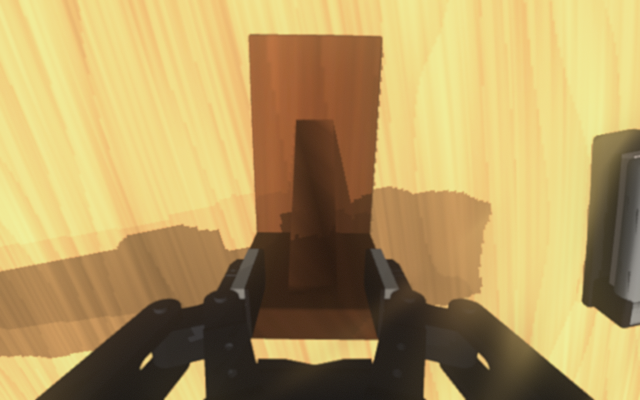

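View pics/side2.png

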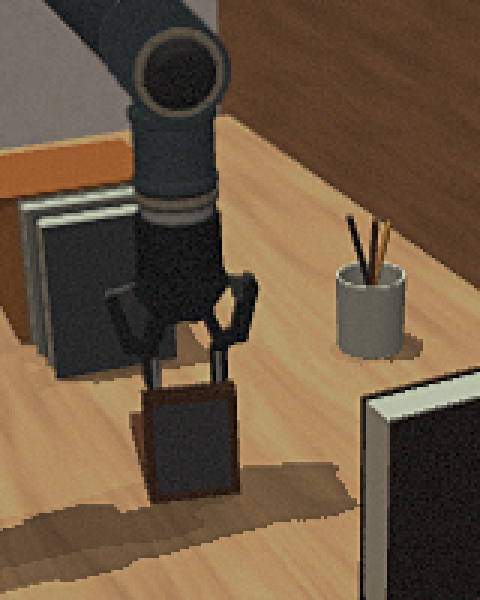

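Pushing the foot near its top, gently at first.

Call:
play_rows:
  increments:
    - [[-0.3, 0, 0, 0], [-0.6, 0, 0, 0], [-0.9, 0, 0, 0], [-1.2, 0, 0, 0], [-1.5, 0, 0, 0], [-1.8, 0, 0, 0], [-2.1, 0, 0, 0]]

```text
time: 3.98
ee_pos: [469.3, -27.9, 94.3]
eef_rot: [0.775, 0.631, 0.0, 0.0]
force: [-0.1, 1.8, 2.5]
grip_width: 48.6
```

Run:
```python
from h import *
s=env.snapshot("wrist");save(s,"wrist3.png")
s=env.snapshot("side");save(s,"side3.png",(220,60,380,260),3)
s=env.snapshot("scene");save(s,"scene3.png",(290,110,450,290),3)
```

```text
(no output)
```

View pics/side3.png

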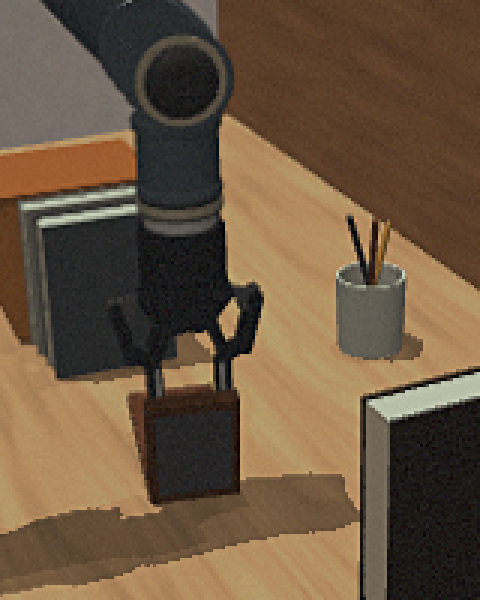

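View pics/scene3.png

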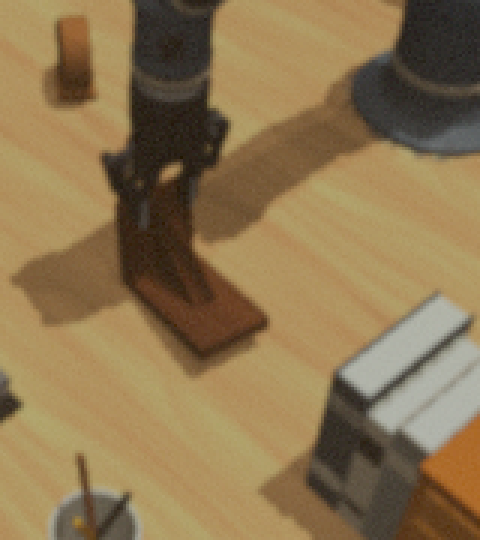

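The push works: the upright's end has lifted and the heel has stayed in place. I'll continue along the path.

Call:
play_rows:
  increments:
    - [[-0.35, 0, 0.2, 0], [-0.7, 0, 0.4, 0], [-1.05, 0, 0.65, 0], [-1.42, 0, 0.91, 0], [-1.65, 0, 1.28, 0], [-1.88, 0, 1.65, 0], [-2.08, 0, 2.03, 0], [-2.29, 0, 2.4, 0], [-2.38, 0, 2.78, 0], [-2.5, 0, 3.15, 0], [-2.57, 0, 3.53, 0], [-2.66, 0, 3.95, 0], [-2.8, 0, 4.4, 0], [-2.8, 0, 4.4, 0]]

```text
time: 5.88
ee_pos: [463.1, -55.3, 49.8]
eef_rot: [0.776, 0.631, -0.001, -0.0]
force: [-1.1, -0.6, -0.8]
grip_width: 48.7
```

Run:
```python
from h import *
s=env.snapshot("wrist");save(s,"wrist4.png")
s=env.snapshot("side");save(s,"side4.png",(220,60,380,260),3)
s=env.snapshot("scene");save(s,"scene4.png",(290,110,450,290),3)
P=cloud(s);
m=(P[...,2]>25)&(P[...,2]<170)&(P[...,0]>400)&(P[...,0]<600)&(P[...,1]>-150)&(P[...,1]<140)
hsv=cv2.cvtColor(s["frame"],cv2.COLOR_RGB2HSV)
m&=(hsv[...,0]<18)&(hsv[...,1]>110)
q=P[m]; h=(q[:,:2]-[466.7,-38.8])@[.205,.979]
t=np.abs((q[:,:2]-[466.7,-38.8])@[.979,-.205])
k=(t>14)&(t<40)
for a in range(-90,150,10):
    kk=k&(h>=a)&(h<a+10)
    if kk.sum()>3: print(a+5,kk.sum(),q[kk,2].min().round(1),np.median(q[kk,2]).round(1),q[kk,2].max().round(1))
```

```text
-45 10 67.2 72.4 84.4
-35 13 52.2 65.3 72.6
-25 18 42.7 63.3 118.0
-15 46 32.7 43.0 120.8
-5 57 25.0 75.8 167.6
5 22 26.7 125.0 154.1
15 10 31.7 36.8 64.3
25 9 40.4 44.3 49.0
35 10 49.1 54.1 57.4
45 8 59.7 61.1 67.2
55 16 68.0 70.3 76.9
65 11 75.9 82.4 84.6
75 16 86.1 90.1 94.5
85 12 96.7 99.1 103.1
95 20 104.8 109.0 113.8
105 77 96.8 105.1 113.1
115 4 99.6 101.8 104.2
```

View pics/side4.png

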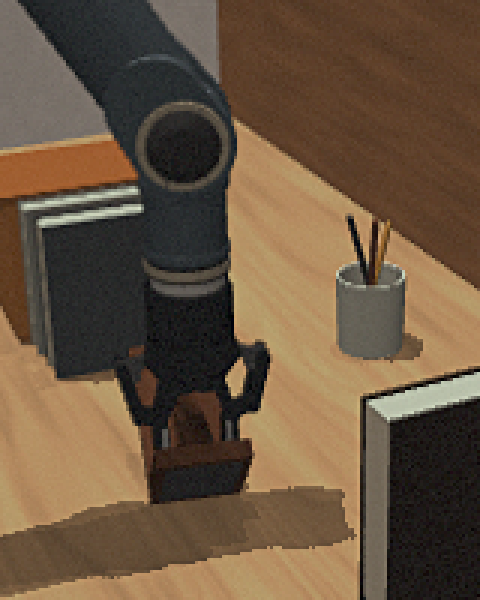

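View pics/scene4.png

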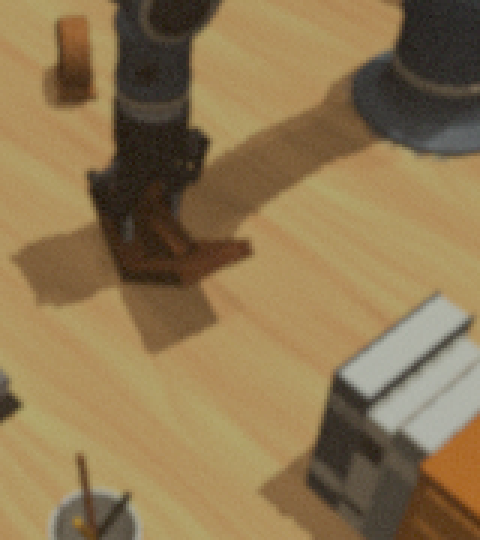

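View pics/wrist4.png

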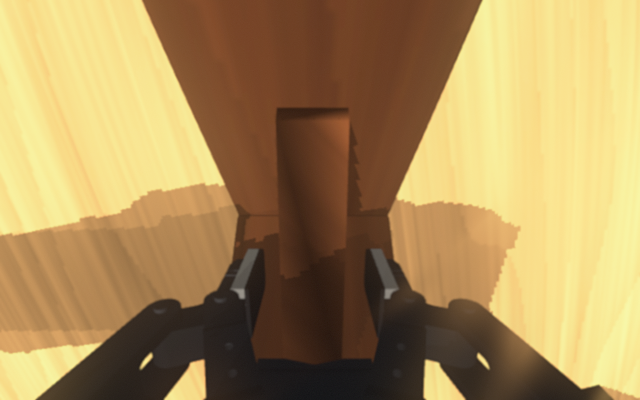

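The bookend is tilted about 43° as planned, with the fingers straddling the brace. Now I'll squeeze it lightly.

Call:
play_rows:
  increments:
    - [[0, 0, -0.05, 0], [0, 0, -0.15, 0], [0, 0, -0.2, 0], [0, 0, -0.25, 0], [0, 0, -0.25, 0], [0, 0, -0.25, 0]]
  jaw: 255
  squeeze: 20

```text
time: 6.78
ee_pos: [463.5, -55.0, 52.7]
eef_rot: [0.775, 0.631, -0.0, -0.0]
force: [0.0, -0.9, -4.9]
grip_width: 23.4
```

Call:
play_rows:
  increments:
    - [[-0.37, 0, 0.22, 0], [-0.74, 0, 0.4, 0], [-1.1, 0, 0.55, 0], [-1.45, 0, 0.7, 0], [-1.73, 0, 0.85, 0], [-2.02, 0, 1.0, 0], [-2.28, 0, 1.16, 0], [-2.55, 0, 1.34, 0]]

```text
time: 7.78
ee_pos: [459.1, -78.5, 40.3]
eef_rot: [0.775, 0.632, 0.001, -0.001]
force: [-1.8, 4.2, 6.9]
grip_width: 23.6
```

```bash
cat > ang.py <<'E'
from h import *
def ang(s,tag):
    P=cloud(s)
    m=(P[...,2]>8)&(P[...,2]<170)&(P[...,0]>400)&(P[...,0]<600)&(P[...,1]>-190)&(P[...,1]<140)
    hsv=cv2.cvtColor(s["frame"],cv2.COLOR_RGB2HSV)
    m&=(hsv[...,0]<18)&(hsv[...,1]>110)
    q=P[m]; h=(q[:,:2]-[466.7,-38.8])@[.205,.979]
    t=np.abs((q[:,:2]-[466.7,-38.8])@[.979,-.205])
    k=(t>14)&(t<40)
    for a in range(-150,150,10):
        kk=k&(h>=a)&(h<a+10)
        if kk.sum()>3: print(a+5,kk.sum(),q[kk,2].min().round(1),np.median(q[kk,2]).round(1),q[kk,2].max().round(1))
E
python3 - <<'E'
from ang import *
s=env.snapshot("wrist");save(s,"wrist5.png")
s=env.snapshot("side");save(s,"side5.png",(220,60,380,260),3)
s=env.snapshot("scene");save(s,"scene5.png",(290,110,450,290),3);ang(s,"")
E
```

```text
-95 4 56.2 58.6 59.3
-85 8 51.0 55.2 57.6
-75 18 45.3 50.3 55.3
-65 13 38.6 47.1 50.4
-55 18 36.3 42.8 99.5
-45 29 33.4 39.7 108.9
-35 54 27.0 57.8 166.5
-25 70 23.9 91.0 148.3
-15 15 23.5 59.6 84.3
5 15 10.7 16.0 91.1
15 21 24.1 35.9 46.2
25 17 43.6 57.3 66.6
35 22 66.0 80.6 90.8
45 53 87.8 138.0 142.1
55 85 111.3 135.3 141.8
65 6 133.0 134.7 138.0
```

View pics/side5.png

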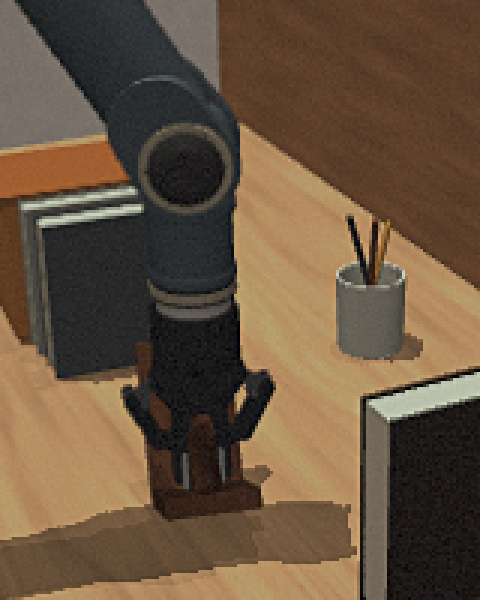

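View pics/scene5.png

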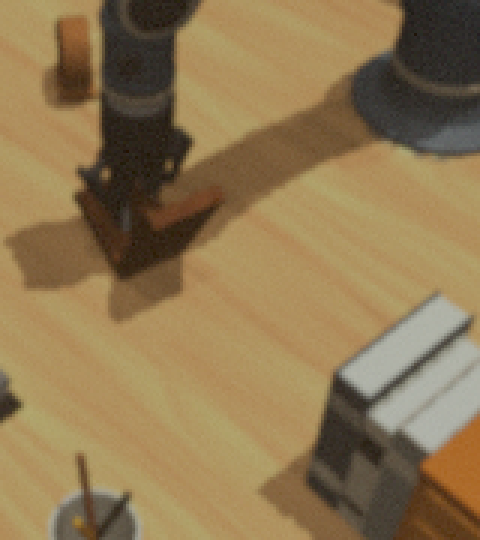

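Held at about 66° and past the balance point. I'll lower it down gently.

Call:
play_rows:
  increments:
    - [[-0.28, 0, 0.22, 0], [-0.56, 0, 0.44, 0], [-0.83, 0, 0.68, 0], [-1.1, 0, 0.94, 0], [-1.35, 0, 1.22, 0], [-1.59, 0, 1.5, 0], [-1.74, 0, 1.7, 0], [-1.89, 0, 1.9, 0], [-2.0, 0, 2.07, 0], [-2.05, 0, 2.2, 0], [-2.05, 0, 2.2, 0]]

```text
time: 9.3
ee_pos: [454.6, -100.2, 18.7]
eef_rot: [0.775, 0.631, 0.001, -0.0]
force: [-4.6, 0.9, 19.8]
grip_width: 24.0
```

Run:
```python
from ang import *
s=env.snapshot("wrist");save(s,"wrist6.png")
s=env.snapshot("side");save(s,"side6.png",(220,60,380,260),3)
s=env.snapshot("scene");save(s,"scene6.png",(290,110,450,290),3);ang(s,"")
```

```text
-105 12 12.3 16.1 18.2
-95 10 11.6 15.8 17.1
-85 15 12.6 15.4 20.0
-75 20 12.4 16.5 169.7
-65 33 13.7 46.2 168.9
-55 46 13.4 94.2 167.3
-45 28 14.2 118.3 166.8
-35 11 14.7 147.6 169.3
-25 12 13.3 153.7 169.5
-15 31 145.0 147.1 150.5
-5 403 8.5 88.2 150.3
5 24 16.0 76.0 151.8
```

View pics/side6.png

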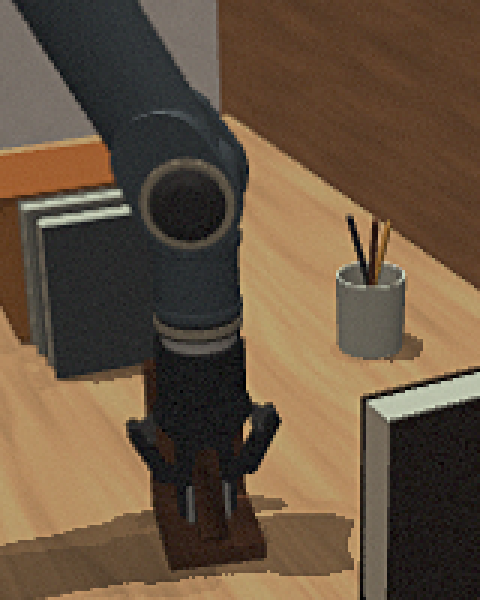

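View pics/scene6.png

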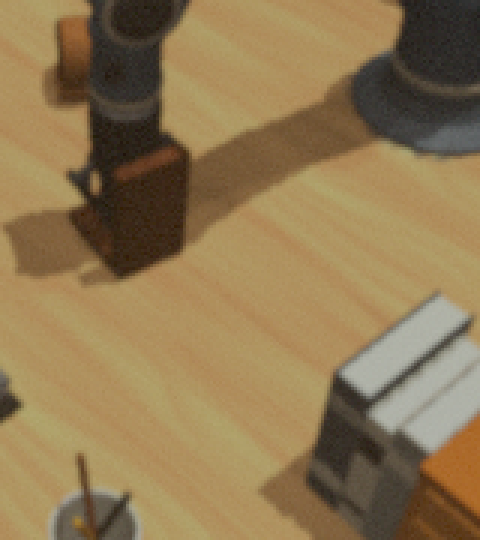

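The bookend is flat on its foot, with its top at about 150 mm and the foot's upper face at about 17 mm. I'll release it, lift clear and move over the dictionary.

Call:
play_rows:
  increments:
    - [[0, 0, -0.15, 0], [0, 0, -0.2, 0], [0, 0, -0.2, 0], [0, 0, -0.2, 0], [0, 0, -3, 0], [0, 0, -7, 0], [0, 0, -12, 0], [0, 0, -18, 0], [-1.3, 1.7, -23.3, 0.15], [-2.8, 3.6, -23.3, 0.3], [-4.5, 5.8, -23.3, 0.45], [-6.3, 8.1, -23.3, 0.6], [-8, 10.4, -23.3, 0.75], [-9.7, 12.6, -23.3, 0.9], [-11.4, 14.8, -23.3, 1.05], [-12.7, 16.5, -23.3, 1.2], [-13.4, 17.5, -23.3, 1.31], [-13.4, 17.5, -23.3, 1.31]]
  jaw: 60

```text
time: 11.7
ee_pos: [598.5, -267.2, 249.5]
eef_rot: [1.0, 0.029, -0.001, 0.0]
force: [-0.7, -0.1, -0.0]
grip_width: 65.2
```

Run:
```python
from h import *
print(env.get_state()["qpos"].round(2))
s=env.snapshot("wrist");save(s,"wrist7.png");P=cloud(s).reshape(-1,3)
for z0,z1 in((180,200),(184,197)):
    q=P[(P[:,2]>z0)&(P[:,2]<z1)&(P[:,0]>500)&(P[:,0]<700)&(P[:,1]>-330)&(P[:,1]<-210)]
    if len(q)>9:
        r=cv2.minAreaRect(q[:,:2].astype(np.float32));print("dict",r,np.median(q[:,2]))
for n in("side","scene"):
    s=env.snapshot(n);save(s,n+"7.png")
    P=cloud(s).reshape(-1,3)
    q=P[(P[:,2]>30)&(P[:,2]<160)&(P[:,0]>400)&(P[:,0]<560)&(P[:,1]>-180)&(P[:,1]<40)]
    print(n,q[:,2].max())
    t=q[(q[:,2]>141)&(q[:,2]<158)]
    r=cv2.minAreaRect(t[:,:2].astype(np.float32));print(n,"top",r,np.median(t[:,2]))
```

```text
[-0.18  0.51  0.79  1.6  -0.38  1.2  -0.82]
dict ((597.7733154296875, -266.17340087890625), (132.6522979736328, 46.25896453857422), 2.9159719944000244) 187.21700766520593
dict ((597.7733154296875, -266.17340087890625), (132.6522979736328, 46.25896453857422), 2.9159719944000244) 187.2221088962896
side 151.31591981853492
side top ((463.7876892089844, -54.68833923339844), (27.825822830200195, 83.25536346435547), 76.75411224365234) 147.58559778013057
scene 152.75227258035093
scene top ((467.55792236328125, -47.920318603515625), (22.636573791503906, 83.05448150634766), 78.75943756103516) 147.32299104415023
```

View pics/wrist7.png

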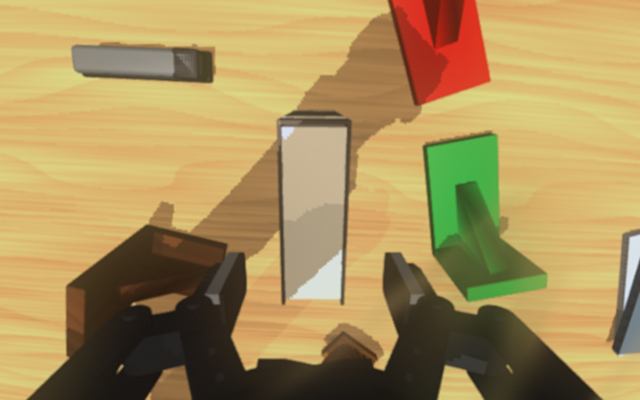

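View pics/scene7.png

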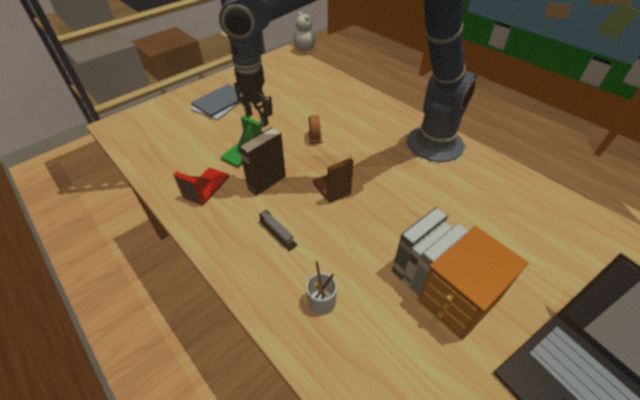

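View pics/side7.png

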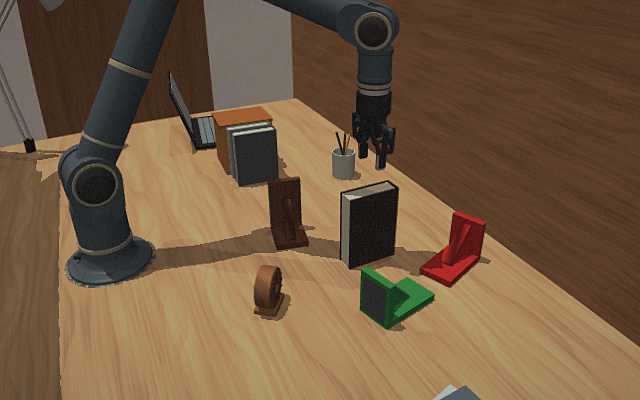

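The bookend stands, at scene (335,180). The wrist view shows the dictionary's top as 132.7 x 46.3 mm at (597.8,-266.2), turned 2.9°. Its spine is already on the far side (wrist 315,117), and the cream fore-edge faces the robot (side 347,230). I'll grasp it from above.

Call:
play_rows:
  increments:
    - [[-0.07, -0.1, 3.5, 0], [-0.07, -0.1, 7, 0], [-0.07, -0.1, 9.3, 0], [-0.07, -0.1, 10, 0], [-0.07, -0.1, 10, 0]]

```text
time: 12.48
ee_pos: [597.8, -265.6, 150.7]
eef_rot: [1.0, 0.029, 0.0, -0.0]
force: [0.1, -0.6, 0.6]
grip_width: 65.5
```

Call:
play_rows:
  increments:
    - [[0, 0, 0, 0], [0, 0, 0, 0], [0, 0, 0, 0], [0, 0, 0, 0], [0, 0, 0, 0]]
  jaw: 255
  squeeze: 50

```text
time: 13.1
ee_pos: [598.7, -266.5, 151.9]
eef_rot: [1.0, 0.028, 0.001, 0.001]
force: [1.2, -0.6, 5.7]
grip_width: 45.5
```

Call:
play_rows:
  increments:
    - [[0, 0, -1, 0], [0, 0, -2.2, 0], [0.1, -1.5, -3, 0], [0.3, -4.5, -3, 0.005], [0.5, -8, -3, 0.01], [0.7, -11.5, -3, 0.015], [0.9, -15, -3, 0.02], [1.1, -18.5, -3, 0.025], [1.3, -22, -3, 0.03], [1.6, -25.5, -3, 0.035], [1.8, -29, -3, 0.04], [2.0, -32.5, -3, 0.045], [2.2, -36, -3, 0.05], [2.4, -39, -3, 0.05], [2.5, -41, -3, 0.05], [2.6, -42, -3, 0.05], [2.6, -42, -3, 0.05]]

```text
time: 15.22
ee_pos: [599.7, 155.1, 180.3]
eef_rot: [1.0, 0.004, -0.0, 0.0]
force: [-0.5, -0.3, -5.4]
grip_width: 45.6
```

Run:
```python
from h import *
print(env.get_state()["qpos"].round(2))
s=env.snapshot("scene");save(s,"scene8.png");s=env.snapshot("side");save(s,"side8.png")
```

```text
[-0.86  0.51  0.76  1.76 -0.41  1.03 -1.51]
```

View pics/scene8.png

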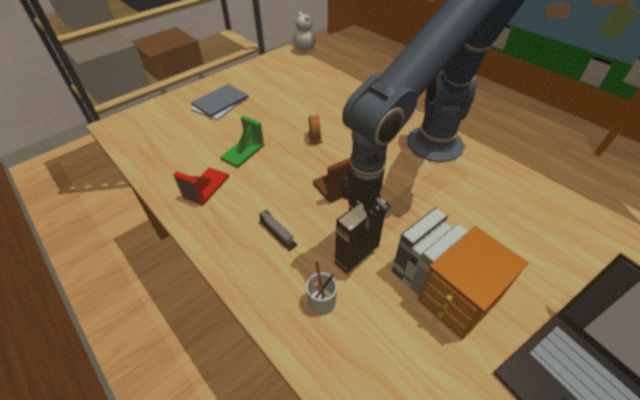

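View pics/side8.png

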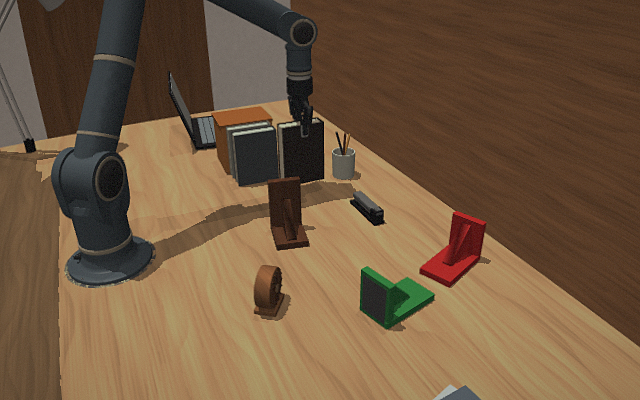

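Call:
play_rows:
  increments:
    - [[-1.5, -0.7, 0, 0.008], [-4, -1.5, 0, 0.008], [-6.5, -2.4, 0, 0.008], [-9, -3.2, 0, 0.008], [-10.3, -3.4, 0, 0.008], [-10.8, -3.4, 0, 0.008], [-10.8, -3.4, 1, 0.008], [-10.8, -3.4, 1.5, 0.008], [-10.8, -3.4, 1.5, 0.008]]

```text
time: 16.45
ee_pos: [491.8, 187.6, 164.6]
eef_rot: [1.0, -0.001, -0.0, 0.001]
force: [0.3, 0.0, -6.3]
grip_width: 45.3
```

```bash
cat > rel.py <<'E'
from h import *
def spine(P,y0,y1,z0,z1,xa=520,xb=620):
    q=P[(P[:,1]>y0)&(P[:,1]<y1)&(P[:,2]>z0)&(P[:,2]<z1)&(P[:,0]>xa)&(P[:,0]<xb)]
    return q
E
python3 - <<'E'
from rel import *
s=env.snapshot("scene");save(s,"scene9.png",(300,150,480,330),3)
P=cloud(s).reshape(-1,3)
# spine faces: points z 40..150 , max-x plane
for nm,y0,y1 in(("dict",170,206),("C",252,278),("B",290,305),("A",318,340)):
    q=spine(P,y0,y1,50,140)
    print(nm,len(q),np.percentile(q[:,0],[10,50,90]).round(1), np.polyfit(q[:,1],q[:,0],1).round(3) if len(q)>9 else "")
# cover of C facing -y seen? dict cover +y seen by scene cam
q=P[(P[:,0]>430)&(P[:,0]<550)&(P[:,2]>150)&(P[:,2]<172)&(P[:,1]>200)&(P[:,1]<225)];print("dict cover",len(q),np.median(q[:,1]) if len(q) else "",np.polyfit(q[:,0],q[:,1],1) if len(q)>9 else "")
q=P[(P[:,0]>400)&(P[:,0]<570)&(P[:,2]>169)&(P[:,2]<178)&(P[:,1]>230)&(P[:,1]<290)];print("C top",cv2.minAreaRect(q[:,:2].astype(np.float32)),q.min(0),q.max(0))
s=env.snapshot("side");save(s,"side9.png",(200,60,360,220),3)
P=cloud(s).reshape(-1,3)
q=P[(P[:,0]>400)&(P[:,0]<570)&(P[:,2]>20)&(P[:,2]<160)&(P[:,1]>225)&(P[:,1]<255)];print("C cover side cam",len(q),np.median(q[:,1]),np.polyfit(q[:,0],q[:,1],1) if len(q)>9 else "")
q=P[(P[:,0]>400)&(P[:,0]<570)&(P[:,2]>30)&(P[:,2]<130)&(P[:,1]>145)&(P[:,1]<185)];print("D cover side cam",len(q),np.median(q[:,1]),np.polyfit(q[:,0],q[:,1],1) if len(q)>9 else "",q[:,0].min(),q[:,0].max())
print(env.get_state()["ee_pos"])
E
```

```text
dict 239 [557.1 558.1 559.3] [8.00000e-03 5.56642e+02]
C 188 [555.6 556.7 558. ] [4.90000e-02 5.43865e+02]
B 117 [557.5 558.3 559.4] [9.00000e-03 5.55757e+02]
A 176 [558.5 559.7 560.9] [1.90000e-02 5.53499e+02]
dict cover 64 211.24128980476078 [-3.76305298e-02  2.31304721e+02]
C top ((490.4833068847656, 269.45880126953125), (39.31023025512695, 135.20582580566406), 87.32923889160156) [422.12313178 247.27914562 169.00445407] [558.20801059 289.79847274 174.54123563]
C cover side cam 199 250.28198508746038 [-7.94081662e-03  2.53326677e+02]
D cover side cam 1203 163.28970743125586 [-2.22025736e-02  1.74267930e+02] 423.7656940014244 557.9477101898897
[492.11479416 187.90895436 165.25001921]
```

View pics/scene9.png

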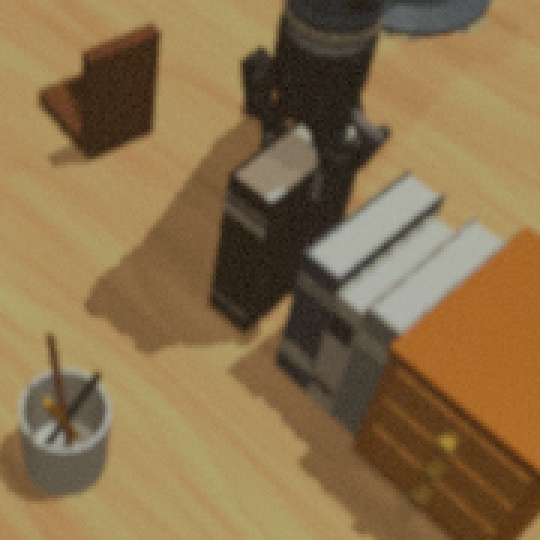

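View pics/side9.png

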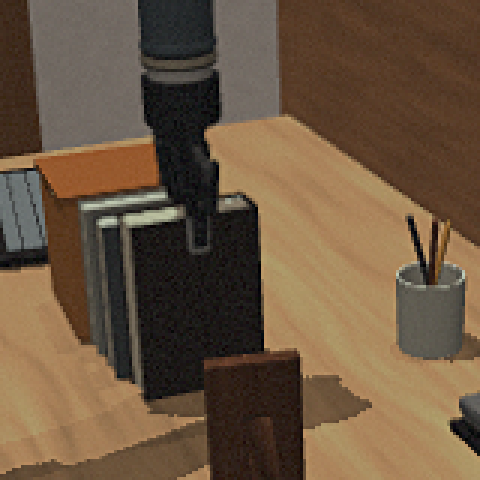

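Alignment is good. The dictionary's spine is at x = 558 against the row's 557–559, and the gap to the row is about 36 mm. Setting it down.

Call:
play_rows:
  increments:
    - [[0, 0, 0.5, 0], [0, 0, 0.9, 0], [0, 0, 1.15, 0], [0, 0, 1.25, 0], [0, 0, 1.3, 0], [0, 0, 1.3, 0]]

```text
time: 17.3
ee_pos: [491.7, 188.3, 152.5]
eef_rot: [1.0, -0.001, 0.0, -0.0]
force: [0.4, -0.2, -6.3]
grip_width: 45.1
```

Call:
play_rows:
  increments:
    - [[0, 0, 0.06, 0], [0, 0, 0.12, 0], [0, 0, 0.12, 0]]

```text
time: 17.68
ee_pos: [491.8, 188.3, 152.0]
eef_rot: [1.0, -0.001, 0.0, -0.0]
force: [-3.9, -1.6, 4.1]
grip_width: 45.4
```

Call:
play_rows:
  increments:
    - [[0, 0, 0, 0], [0, 0, 0, 0], [0, 0, 0, 0], [0, 0, 0, 0], [0, 0, -2, 0], [0, 0, -5, 0], [0, 0, -9, 0], [0, 0, -12, 0], [0, 0, -12, 0]]
  jaw: 66

```text
time: 18.8
ee_pos: [493.1, 188.6, 273.3]
eef_rot: [1.0, -0.001, 0.002, -0.002]
force: [0.4, 0.2, 0.4]
grip_width: 63.3
```

Run:
```python
from rel import *
print(env.get_state()["qpos"].round(2))
s=env.snapshot("wrist");save(s,"wrist10.png");P=cloud(s).reshape(-1,3)
q=P[(P[:,2]>180)&(P[:,2]<200)&(P[:,0]>400)&(P[:,0]<600)&(P[:,1]>150)&(P[:,1]<225)]
print("dict",cv2.minAreaRect(q[:,:2].astype(np.float32)),np.median(q[:,2]))
q=P[(P[:,2]>168)&(P[:,2]<180)&(P[:,0]>400)&(P[:,0]<600)&(P[:,1]>235)&(P[:,1]<290)]
if len(q): print("C",cv2.minAreaRect(q[:,:2].astype(np.float32)),np.median(q[:,2]))
s=env.snapshot("scene");save(s,"scene10.png",(280,130,480,330),3)
P=cloud(s).reshape(-1,3)
for nm,y0,y1 in(("dict",170,206),("C",252,278)):
    for z in(40,90,150):
        q=spine(P,y0,y1,z-15,z+15); print(nm,z,np.median(q[:,0]).round(1))
```

```text
[-1.17  0.24  0.88  1.87 -0.21  1.12 -1.79]
dict ((490.8244323730469, 188.63800048828125), (46.270751953125, 132.94541931152344), 89.53938293457031) 187.2260766477839
C ((487.88201904296875, 268.39434814453125), (38.76611328125, 135.6876220703125), 87.1949462890625) 171.3967259452014
dict 40 558.1
dict 90 558.2
dict 150 558.2
C 40 556.9
C 90 556.6
C 150 556.6
```

View pics/scene10.png

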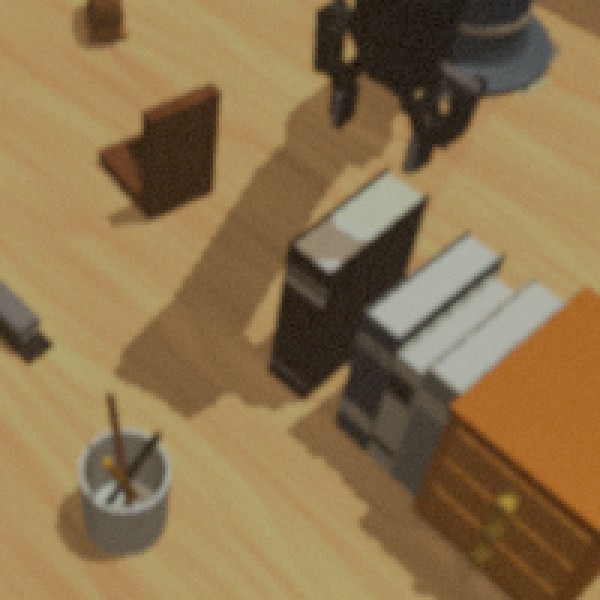

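View pics/wrist10.png

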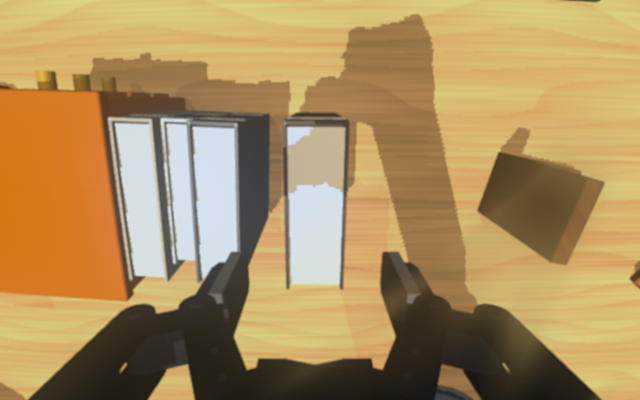

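The dictionary is standing, spine forward. The row and the drawer unit are both turned about -2.8° (spine line and top rectangles agree), so I'll square the bookend to that. Back to the bookend.

Call:
play_rows:
  increments:
    - [[-0.2, 2, 0, -0.1], [-0.6, 5, 0, -0.23], [-1, 8, 0, -0.36], [-1.4, 11, 0, -0.5], [-1.8, 14, 0, -0.64], [-2.2, 17, 0, -0.78], [-2.6, 20, 0.5, -0.92], [-3, 23, 1.5, -1.06], [-3.3, 26, 2.5, -1.2], [-3.6, 28, 3.5, -1.32], [-3.7, 28.5, 4, -1.37], [-3.7, 28.5, 4, -1.37]]
  jaw: 110
  squeeze: 30

```text
time: 20.4
ee_pos: [453.1, -97.0, 229.8]
eef_rot: [0.775, 0.631, -0.001, -0.001]
force: [-0.2, -0.5, -0.4]
grip_width: 48.5
```

Run:
```python
from h import *
st=env.get_state();print(st["qpos"].round(2),st["ee_pos"].round(1),st["eef_rot"].round(4))
s=env.snapshot("wrist");save(s,"wrist11.png");P=cloud(s).reshape(-1,3)
b=(P[:,0]>380)&(P[:,0]<580)&(P[:,1]>-190)&(P[:,1]<10)
q=P[b&(P[:,2]>144)&(P[:,2]<156)]
print("top",cv2.minAreaRect(q[:,:2].astype(np.float32)),np.median(q[:,2]))
q=P[b&(P[:,2]>12)&(P[:,2]<23)]
r=cv2.minAreaRect(q[:,:2].astype(np.float32));print("foot",r,np.median(q[:,2]));print(cv2.boxPoints(r).round(1))
```

```text
[-0.66  0.15  0.88  2.05 -0.13  1.    0.08] [453.1 -97.  229.8] [ 0.7754  0.6314 -0.0014 -0.0009]
top ((465.37109375, -49.898345947265625), (18.378875732421875, 84.28649139404297), 78.47942352294922) 150.9332908019238
foot ((456.45733642578125, -94.33965301513672), (109.59551239013672, 84.24690246582031), 78.53483581542969) 18.863057264067905
[[ 404.3 -139.7]
 [ 486.8 -156.4]
 [ 508.6  -49. ]
 [ 426.1  -32.3]]
```

View pics/wrist11.png

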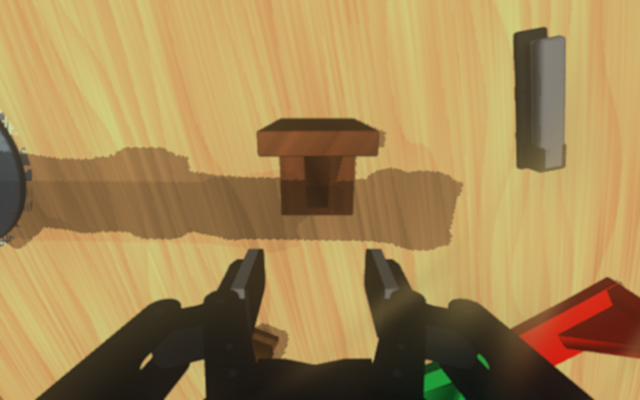

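Call:
play_rows:
  increments:
    - [[-0.7, 0.28, 4, 0], [-0.74, 0.28, 9, 0], [-0.74, 0.28, 14, 0], [-0.74, 0.28, 18, 0], [-0.74, 0.28, 20, 0], [-0.74, 0.28, 20.7, 0], [-0.74, 0.28, 20.7, 0]]

```text
time: 21.32
ee_pos: [455.8, -104.3, 24.2]
eef_rot: [0.775, 0.632, -0.0, -0.0]
force: [-0.0, -0.8, 0.3]
grip_width: 48.6
```

Call:
play_rows:
  increments:
    - [[0, 0, 0, 0], [0, 0, 0, 0], [0, 0, 0, 0], [0, 0, 0, 0], [0, 0, 0, 0]]
  jaw: 255
  squeeze: 30

```text
time: 21.95
ee_pos: [455.9, -104.3, 25.0]
eef_rot: [0.775, 0.632, 0.001, -0.0]
force: [-2.7, 1.0, 7.9]
grip_width: 23.6
```

Call:
play_rows:
  increments:
    - [[0.5, 0, 0, 0], [1.5, 0, 0, -0.01], [2.8, -0.1, 0, -0.02], [4.1, -0.1, 0, -0.03], [5.4, -0.2, 0, -0.04], [6.7, -0.2, 0, -0.055], [8, -0.2, 0, -0.065], [9.3, -0.3, 0, -0.08], [10.6, -0.3, 0, -0.09], [12, -0.4, 0, -0.1], [13.4, -0.4, 0, -0.11], [14.8, -0.5, 0, -0.12], [16.2, -0.5, 0, -0.13], [17.5, -0.55, 0, -0.14], [18.6, -0.57, 0, -0.153], [19.3, -0.57, 0, -0.153], [19.3, -0.57, 0, -0.153]]

```text
time: 24.08
ee_pos: [489.8, 85.6, 25.1]
eef_rot: [0.724, 0.69, 0.001, 0.001]
force: [-0.2, -2.9, 6.2]
grip_width: 23.5
```

Run:
```python
from h import *
st=env.get_state();print(st["qpos"].round(2),st["ee_pos"].round(1),st["eef_rot"].round(4))
for n in("scene","side"):
    s=env.snapshot(n);P=cloud(s).reshape(-1,3)
    save(s,n+"12.png",(290,130,480,330) if n=="scene" else (190,60,350,230),3)
    b=(P[:,0]>430)&(P[:,0]<560)&(P[:,1]>100)&(P[:,1]<158)
    q=P[b&(P[:,2]>143)&(P[:,2]<156)]
    if len(q)>8: print(n,"top",cv2.minAreaRect(q[:,:2].astype(np.float32)),q[:,:2].max(0))
```

```text
[-0.73  0.55  0.61  2.15 -0.55  0.6   0.23] [489.8  85.6  25.1] [0.7242 0.6896 0.0008 0.0008]
scene top ((498.0234069824219, 140.61529541015625), (48.40968322753906, 84.78209686279297), 63.978721618652344) [537.47660599 149.52970998]
side top ((457.6153259277344, 135.6580047607422), (23.154298782348633, 16.623231887817383), 16.38955307006836) [467.35271043 146.5311596 ]
```

View pics/scene12.png

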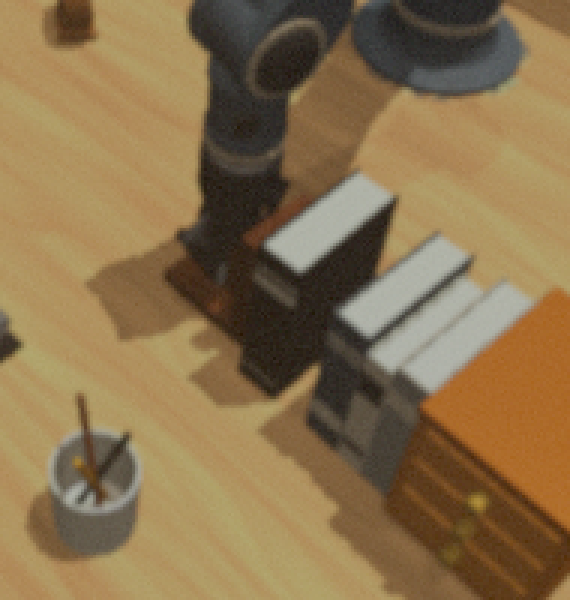

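View pics/side12.png

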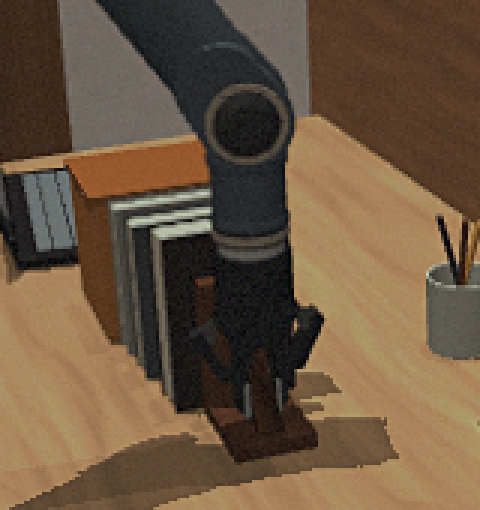

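Call:
play_rows:
  increments:
    - [[0.5, 0, 0, 0], [1, 0, 0, 0], [1.4, 0, 0, 0], [1.8, 0, 0, 0], [2.2, 0, 0, 0], [2.6, 0, 0, 0], [3, 0, 0, 0], [3.4, 0, 0, 0], [3.8, 0, 0, 0], [4.1, 0, 0, 0], [4.4, 0, 0, 0], [4.4, 0, 0, 0]]
  squeeze: 60

```text
time: 25.68
ee_pos: [491.9, 127.0, 25.2]
eef_rot: [0.725, 0.689, 0.0, 0.002]
force: [-0.5, -7.7, 7.0]
grip_width: 23.1
```

```bash
cat > fin.py <<'E'
from rel import *
def chk(i):
    s=env.snapshot("scene");P=cloud(s).reshape(-1,3)
    save(s,f"scene{i}.png",(320,130,480,290),3)
    def top(nm,y0,y1,z0,z1,x0=405,x1=575):
        q=P[(P[:,0]>x0)&(P[:,0]<x1)&(P[:,1]>y0)&(P[:,1]<y1)&(P[:,2]>z0)&(P[:,2]<z1)]
        if len(q)>9:
            r=cv2.minAreaRect(q[:,:2].astype(np.float32)); print(nm,np.round(r[0],1),np.round(r[1],1),round(r[2],2))
    top("dict",150,270,183,197); top("C",235,300,168,180); top("bookend",130,215,144,156)
    for y in range(150,345,8):
        q=spine(P,y,y+8,50,140)
        if len(q)>9: print(y+4,len(q),np.median(q[:,0]).round(1),end="; ")
    print()
    s=env.snapshot("side");save(s,f"side{i}.png",(190,60,350,230),3)
E
python3 -c "
from fin import *
chk(13)"
```

```text
dict [493.6 194.9] [ 87.6 135.4] 87.38
C [491.2 262.7] [ 52.4 140.4] 87.27
bookend [539.5 168.1] [88.5 51.5] 34.9
170 11 536.7; 194 50 559.3; 202 49 559.6; 210 55 559.7; 218 54 560.3; 226 55 560.5; 234 136 552.1; 250 52 555.7; 258 60 556.1; 266 58 556.7; 274 58 557.1; 282 60 557.2; 290 59 558.0; 298 62 558.5; 306 61 558.7; 314 64 559.1; 322 65 559.3; 330 62 559.6; 338 66 559.8; 346 25 574.1;
```

View pics/scene13.png

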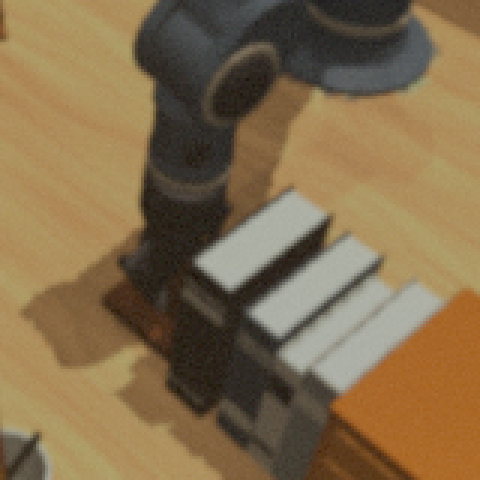

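Call:
play_rows:
  increments:
    - [[0.2, 0, 0, 0], [0.4, 0, 0, 0], [0.6, 0, 0, 0], [0.8, 0, 0, 0], [0.95, 0, 0, 0], [1.1, 0, 0, 0], [1.1, 0, 0, 0]]

```text
time: 26.65
ee_pos: [492.4, 137.6, 25.2]
eef_rot: [0.725, 0.689, -0.0, 0.002]
force: [0.4, -8.4, 7.6]
grip_width: 23.0
```

Call:
play_rows:
  increments:
    - [[0.1, 0, 0, 0], [0.2, 0, 0, 0], [0.3, 0, 0, 0], [0.3, 0, 0, 0]]

```text
time: 27.15
ee_pos: [492.5, 139.3, 25.2]
eef_rot: [0.726, 0.688, -0.001, 0.002]
force: [-0.5, -10.7, 7.2]
grip_width: 23.1
```

Call:
play_rows:
  increments:
    - [[0.1, 0, 0, 0], [0.2, 0, 0, 0], [0.3, 0, 0, 0], [0.3, 0, 0, 0]]

```text
time: 27.65
ee_pos: [492.5, 140.7, 25.1]
eef_rot: [0.726, 0.688, -0.001, 0.003]
force: [-0.4, -15.1, 10.0]
grip_width: 23.0
```

Call:
play_rows:
  increments:
    - [[0.1, 0, 0, 0], [0.2, 0, 0, 0], [0.3, 0, 0, 0], [0.3, 0, 0, 0]]

```text
time: 28.15
ee_pos: [492.6, 141.7, 25.2]
eef_rot: [0.726, 0.687, -0.002, 0.003]
force: [-0.8, -18.6, 10.0]
grip_width: 23.2
```

```bash
python3 -c "
from fin import *
chk(14)"
```

```text
dict [494.1 202.9] [101.2 133.7] 87.03
C [491.8 269.9] [ 50.9 147.1] 82.72
bookend [541.6 176.8] [73.7 58.1] 35.57
154 65 537.4; 186 15 537.9; 202 17 560.0; 210 52 560.1; 218 57 560.7; 226 48 560.5; 234 60 561.3; 242 52 561.7; 250 76 557.6; 258 61 556.6; 266 58 556.8; 274 59 557.3; 282 60 557.6; 290 60 558.1; 298 62 558.4; 306 61 558.7; 314 61 559.2; 322 65 559.4; 330 61 559.7; 338 64 559.5; 346 27 573.8;
```

View pics/scene14.png

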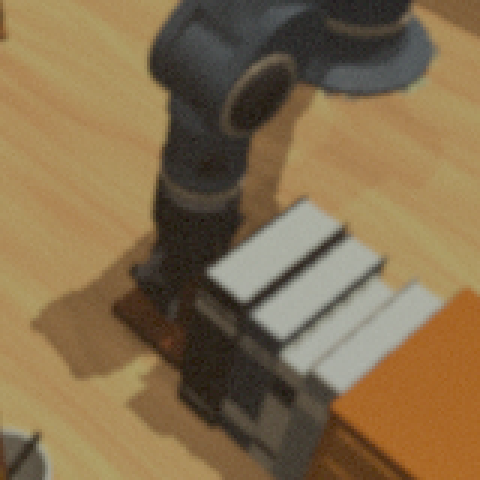

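Contact is made and the force has climbed to 18.6 N with little further travel, so the row is tight. I'll ease the push off without dragging the bookend back, then open.

Call:
play_rows:
  increments:
    - [[-0.1, 0, 0, 0], [-0.25, 0, 0, 0], [-0.35, 0, 0, 0], [-0.35, 0, 0, 0]]

```text
time: 28.75
ee_pos: [492.5, 141.8, 25.1]
eef_rot: [0.726, 0.688, -0.001, 0.002]
force: [0.2, -11.0, 7.5]
grip_width: 23.4
```

Call:
play_rows:
  increments:
    - [[-0.1, 0, 0, 0], [-0.2, 0, 0, 0], [-0.25, 0, 0, 0], [-0.25, 0, 0, 0]]

```text
time: 29.25
ee_pos: [492.6, 141.8, 25.2]
eef_rot: [0.725, 0.689, 0.0, 0.001]
force: [1.2, -6.0, 6.7]
grip_width: 23.2
```

Call:
play_rows:
  increments:
    - [[-0.1, 0, 0, 0], [-0.2, 0, 0, 0], [-0.2, 0, 0, 0]]

```text
time: 29.62
ee_pos: [492.6, 141.8, 25.1]
eef_rot: [0.725, 0.689, 0.001, 0.0]
force: [0.5, -2.0, 6.6]
grip_width: 23.2
```

Call:
play_rows:
  increments:
    - [[0, 0, 0, 0], [0, 0, 0, 0], [0, 0, 0, 0], [0, 0, 0, 0]]
  jaw: 110

```text
time: 30.12
ee_pos: [491.3, 141.8, 24.1]
eef_rot: [0.724, 0.69, -0.0, -0.0]
force: [0.6, -0.1, -0.7]
grip_width: 48.5
```

```bash
python3 -c "
from fin import *
chk(15)
s=env.snapshot('wrist');save(s,'wrist15.png')"
```

```text
dict [495.1 203.5] [100.  131.8] 86.61
C [494.4 269.1] [ 51. 142.] 83.87
bookend [532.8 184.7] [81.3 66. ] 46.73
154 92 532.4; 186 17 538.4; 202 18 559.8; 210 52 560.0; 218 52 560.5; 226 55 560.9; 234 55 561.2; 242 55 561.7; 250 79 558.1; 258 60 556.4; 266 61 556.7; 274 57 557.1; 282 56 557.6; 290 61 557.8; 298 62 558.3; 306 59 558.9; 314 66 559.0; 322 63 559.6; 330 68 559.8; 338 63 559.4; 346 27 574.1;
```

View pics/wrist15.png

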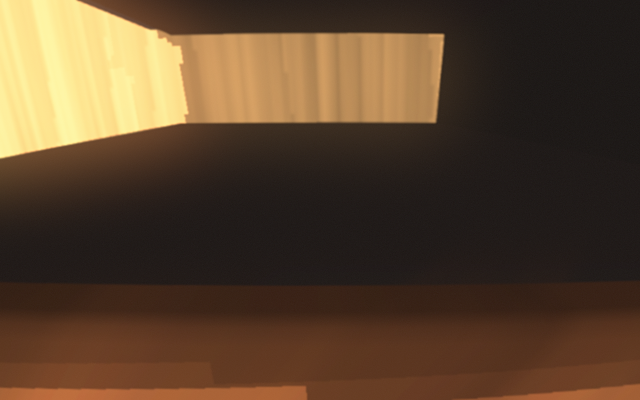

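View pics/side15.png

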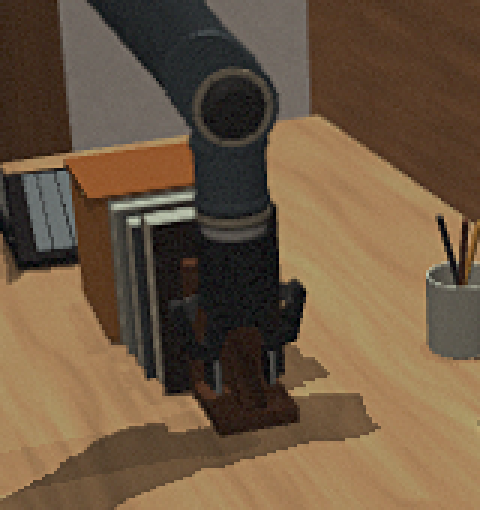

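Call:
play_rows:
  increments:
    - [[-0.2, 0, -0.5, 0], [-0.4, 0, -2.5, 0], [-0.5, 0, -6, 0], [-0.5, 0, -11, 0], [-0.5, 0, -16, 0], [-2, 0, -21, 0], [-5, 0, -24, 0], [-8, 0, -24, 0], [-11, 0, -24, 0], [-11, 0, -24, 0]]

```text
time: 31.52
ee_pos: [485.6, 29.0, 264.6]
eef_rot: [0.726, 0.688, 0.0, -0.0]
force: [-0.0, 0.2, 0.7]
grip_width: 48.4
```

Run:
```python
from rel import *
print(env.get_state()["ee_pos"])
for n in("wrist","scene","side"):
    s=env.snapshot(n);save(s,n+"16.png");P=cloud(s).reshape(-1,3)
    def top(nm,y0,y1,z0,z1,x0=405,x1=575):
        q=P[(P[:,0]>x0)&(P[:,0]<x1)&(P[:,1]>y0)&(P[:,1]<y1)&(P[:,2]>z0)&(P[:,2]<z1)]
        if len(q)>9:
            r=cv2.minAreaRect(q[:,:2].astype(np.float32)); print(n,nm,len(q),np.round(r[0],1),np.round(r[1],1),round(r[2],2),q.min(0).round(1),q.max(0).round(1))
    top("dict",190,270,185,195); top("C",242,300,169.5,178);top("bookend",150,215,145,155);top("foot",60,190,14,22)
```

```text
[485.62506749  28.99054958 264.61464524]
wrist foot 4574 [493.1 142.2] [92.  84.7] 87.61 [449.2  94.7  16.2] [536.1 189.7  21.9]
scene dict 269 [495.1 229.6] [ 48.3 133.4] 87.2 [427.5 203.  185. ] [562.5 255.4 191.1]
scene C 247 [493.5 271.3] [ 45.1 141.9] 84.49 [420.8 242.1 169.5] [562.6 293.5 178. ]
scene bookend 12 [551.6 199.6] [33.7  6.8] 49.42 [538.1 189.1 145.5] [561.7 213.8 154.9]
scene foot 281 [495.6 144.6] [94.9 84. ] 87.03 [451.9  95.1  14. ] [539.6 189.8  21.9]
side dict 154 [494.4 224.5] [ 57.5 128.8] 84.11 [427.4 194.1 185. ] [560.6 256.4 191.1]
side C 13 [430.5 266.3] [46.3 11.9] 87.94 [423.8 243.1 169.6] [437.  289.4 175. ]
side bookend 199 [491.8 195.1] [ 33.7 133.6] 88.65 [425.2 178.1 145. ] [558.8 213.1 154.9]
side foot 310 [492.4 138.8] [101.7  85.2] 87.92 [448.2  87.5  14.1] [536.5 188.4  22. ]
```

View pics/wrist16.png

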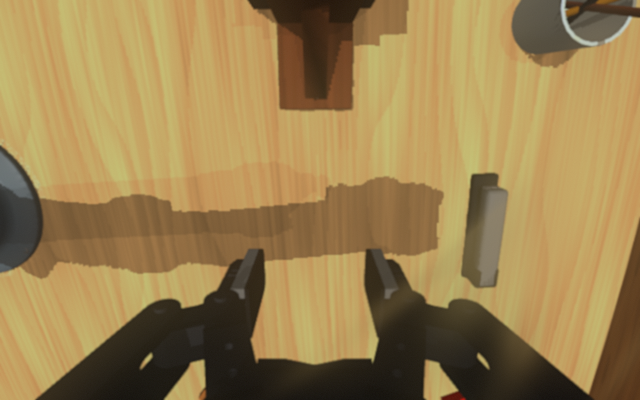

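View pics/scene16.png

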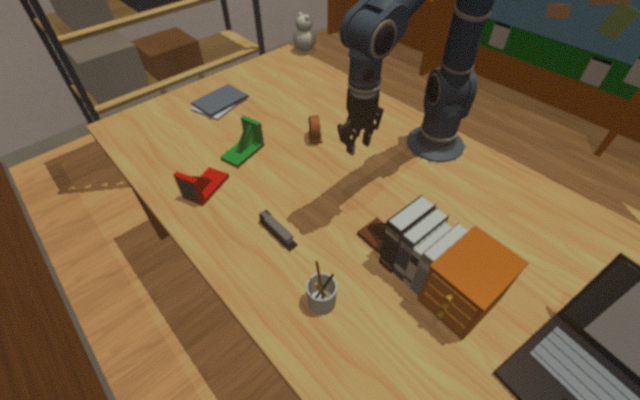

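View pics/side16.png

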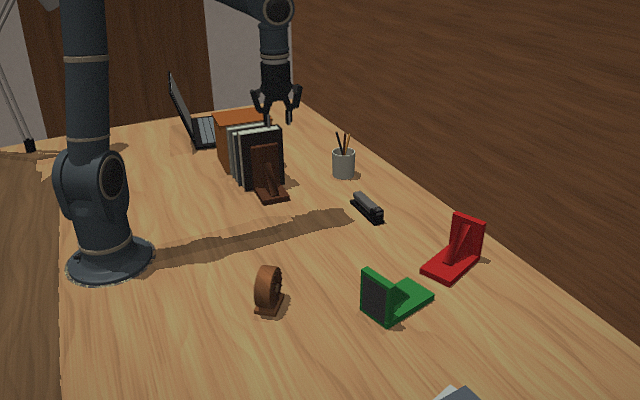

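Everything looks in place. I'll take one closer wrist look from above to check the gaps.

Call:
play_rows:
  increments:
    - [[4, 0, -1, 0], [8, 0, -2, 0], [11, 0, -3, 0], [13, 0, -3, 0], [13, 0, -3, 0]]

```text
time: 32.3
ee_pos: [491.9, 163.3, 293.4]
eef_rot: [0.723, 0.691, -0.001, 0.0]
force: [0.3, -0.8, -0.7]
grip_width: 48.6
```

Run:
```python
from rel import *
s=env.snapshot("wrist");save(s,"wrist17.png");P=cloud(s).reshape(-1,3);n="w"
def top(nm,y0,y1,z0,z1,x0=405,x1=575):
        q=P[(P[:,0]>x0)&(P[:,0]<x1)&(P[:,1]>y0)&(P[:,1]<y1)&(P[:,2]>z0)&(P[:,2]<z1)]
        if len(q)>9:
            r=cv2.minAreaRect(q[:,:2].astype(np.float32)); print(n,nm,len(q),np.round(r[0],1),np.round(r[1],1),round(r[2],2))
top("dict",190,270,184,195); top("C",235,300,169.5,178);top("bookend",150,215,147,155);top("B",270,325,154,162);top("A",300,350,166,174)
```

```text
w dict 10818 [493.9 229. ] [ 45.2 132.1] 87.45
w C 9173 [488.5 271.7] [ 37.8 136.5] 87.71
w bookend 1308 [495.7 194.1] [12.3 83.5] 87.57
w B 4603 [488.1 305.3] [ 35.4 141.7] 80.51
```

View pics/wrist17.png

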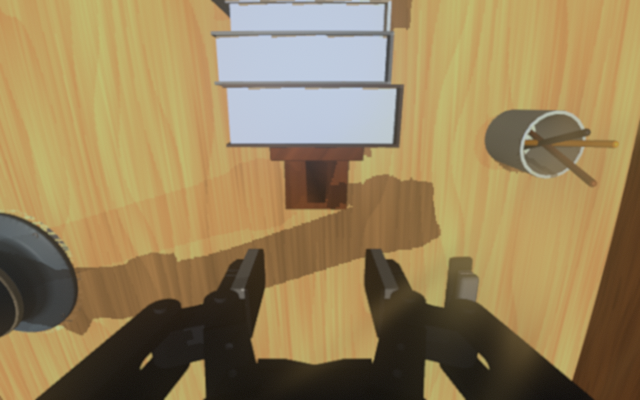

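The checks agree, so I'm handing in.

```bash
python3 -c "
from rig import env
print(env.get_state()['time'],env.get_state()['qd'].round(3)); print(env.sign_off())"
```

```text
32.35 [ 0.019 -0.014  0.03   0.011  0.007  0.001 -0.002]
the job is handed in; nothing more can be done
None
```

The job is done and handed in at about 32 s of the 72 s allowed; the hand-in gave no verdict.

- **Bookend tipped:** I pushed it over its heel by the inner face of its foot. From about 43° I held the brace lightly and lowered the foot until it lay flat.
- **Dictionary placed:** I stood it spine outward in the gap, about 36 mm from the row, and let go.
- **Bookend slid:** I held it by the brace and turned it square to the row, which is turned about -2.8°. I then slid it until the push reached about 19 N, eased off and released.

**Last checks (wrist and scene cameras):**
- **Square:** the dictionary, last book and bookend are parallel to within about 0.3°.
- **Gaps:** dictionary to last book about 0.7 mm, and bookend to dictionary about 0 mm from the wrist view. The scene view read the second gap as about 1.5 mm.
- **In line:** the dictionary's spine stands about 5 mm proud of the row, against the 15 mm limit.
- **Centred:** the bookend is within about 3 mm of the dictionary's centre.
- **Upright and undisturbed:** everything looked upright, the bystanders and look-alikes looked unmoved, and the arm was clear.
- **Disagreements:** the scene and side cameras differ by 2–5 mm. The side view gave the dictionary's angle as about 3° off, which I put down to stray depth readings.

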